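# Put the complete hole saws back in their tray

### The arm

A 6-joint arm with a two-finger parallel gripper is mounted at the origin on a cart in front of the work surface, level with it; the furniture and walls round the work are solid. World frame = base frame: x ahead of the robot, y to its left, z up, the work surface at z = 0. Lengths are in m, angles in rad, forces in N, time in s.
With the tool pointing down it reaches from about 0.35 to 0.725 m from the base axis. Payload 4.3 kg.
Tool frame: the origin (TCP) lies where the fingers leave the gripper's body, on its centre line; the fingertips stand 73 mm ahead of it and the grasp point (between the pads) lies 54 mm ahead of it; z points along the fingers, y is the direction in which the jaws open and shut (so a half turn about z gives the same grasp; the last joint's range is limited). The gripper opens to 85 mm and grips with 20 to 120 N. Pads are 22 mm wide; open, the fingers measure 114 mm over their backs; the gripper's body (76 mm by 85 mm) begins 54 mm behind the grasp point. The pads swing forward as they close: fully open they stand 13 mm farther back than shut.
Start: joints at [1.232, 0.377, 0.081, 1.274, 0, 1.46], TCP at [0.13, 0.56, 0.304] pointing down, gripper open.
Joint ranges: [-2.72, 2.72], [-0.84, 1.66], [-1.02, 1.22], [-1.77, 2.12], [-1.37, 1.28], [-3.14, 3.14]. Speed limits (rad/s): [2.57, 2.57, 3.14, 3.14, 3.14, 3.14].

### API

Orientations are given as a rotation vector (axis times angle).
In Python, from station import * gives the robot as it stands.
- The arm moves only by the tool arm_command, never from a script. Its argument "rows" is one flat list of numbers, 7 for each row, row after row: the turn, a rotation vector about the tool's x, y, z in degrees, then the shift along the tool's x, y, z in mm, then the gripper's target within -1 to 1 (fully open at 1, half-way at 0, shut at -1). A call has 1 to 20 rows; each row is the pose to reach, as a shift and turn from the pose commanded when the call began, along the tool's axes at that moment; what a row does not reach only later rows make up. A row lasts 1/10 s, in which the tool goes at most 50 mm and 8.59 degrees, less where a joint would pass 70% of its speed; a pose out of reach is approached as far as the arm can. A call with a gripper value outside its range is refused whole. The fingers move at their own pace and stop on an object; "squeeze" is the grip in N (left out, the last holds). Time passes only in rows, so rows that repeat a pose let the fingers close. It gives the time, the measured TCP pose, the force and the opening at its end, in the units of the state.
- state(): the state, without advancing time (a new reading comes with each control period).
- get_image(name): name is "side" or "top" or "wrist"; returns a dict with "img" (400x640x3 uint8, red, green, blue), "intrinsics" (3x3 intrinsics, pixels), "rvec" (rotation vector, rad) and "tvec" (3), from world to camera coordinates, as OpenCV has them; the wrist camera has in their place "hand_eye" (4x4, takes a point from camera to tool coordinates, whose origin is the TCP and whose axes are the flange's). Camera axes: x right, y down, z forward; pixel columns grow to the right and rows downward; lengths in m; the calibration is good to about 2 mm. The wrist camera is an equidistant fisheye: a pixel r from the principal point sees the ray r / f radians off the axis. A picture is of the moment at which its call begins: read the wrist's pose just before it. There is no depth.
- job_done(): hands the job in, once; it reports no verdict.
The state is a dict: "t": time; "qpos": joint angles; "qvel": joint speeds; "joint_efforts": joint torques, N m; "tcp_pos": TCP position; "eef_rot": TCP orientation; "ft_force": force on the tool from outside, world axes, zero at the start; "moment": the same for the moment, N m; "finger_gap": opening from 0.0 (shut) to 1.0 (fully open).
Only numpy, scipy, OpenCV 4.12 (cv2) and the standard library are available. Lean on these libraries where they do the work, as an engineer would, in place of code of your own. Each camera call takes 0.05 s, during which the arm holds its last target.

### The job

Gather the three complete hole saws, the ones with a nut and drive shank on their backs, into the wooden tray: each stands upright, teeth down, on the floor of the round nest that suits its size, smallest saw in the smallest nest and largest in the largest. Keep them upright on the way, and leave the two bare cups without a shank standing where they are.

Things in the scene. Friction and masses are not known exactly. Their poses are not given: they have to be found in the camera images.
- saw_small_centre (a point): Complete small hole saw standing mouth down: red steel cup 25 mm in diameter and 38 mm tall, on its back a steel hexagon nut (20 mm across, 8 mm high) and an upright 12 mm drive shank; 64 mm tall in all. The point is on its axis, half-way up: 32 mm above its toothed rim. z is its axis, up. Grip it by the cup (25 mm), fingers from above.
- saw_medium_centre (a point): Complete medium hole saw standing mouth down: red steel cup 39 mm in diameter and 38 mm tall, on its back a steel hexagon nut (26 mm across, 8 mm high) and an upright 12 mm drive shank; 64 mm tall in all. The point is on its axis, half-way up: 32 mm above its toothed rim. z is its axis, up. Grip it by the cup (39 mm), fingers from above.
- saw_large_centre (a point): Complete large hole saw standing mouth down: red steel cup 55 mm in diameter and 38 mm tall, on its back a steel hexagon nut (26 mm across, 8 mm high) and an upright 12 mm drive shank; 64 mm tall in all. The point is on its axis, half-way up: 32 mm above its toothed rim. z is its axis, up. Grip it by the cup (55 mm), fingers from above.
- bare_medium_centre (a point): Look-alike that does not belong: a bare hole-saw cup of 39 mm diameter with no nut and no shank, just a flat back with a threaded hole; 38 mm tall in all, standing mouth down. The point is on its axis, half-way up (19 mm above its rim). z is its axis, up.
- bare_large_centre (a point): Look-alike that does not belong: a bare hole-saw cup of 55 mm diameter with no nut and no shank, just a flat back with a threaded hole; 38 mm tall in all, standing mouth down. The point is on its axis, half-way up (19 mm above its rim). z is its axis, up.
- nest_small (a point): Centre of the mouth of the round nest of 38 mm diameter, 8 mm deep with a flat floor, for the small (25 mm) saw. It is sunk in a fixed wooden insert, 90 x 90 mm, whose top (26 mm above the table) is the height of this point. Three such inserts stand side by side, in any order, in one fixed plywood tray, 294 x 110 mm, whose rim is level with their tops. z is up, y along the tray's long side.
- nest_medium (a point): Centre of the mouth of the round nest of 52 mm diameter, 8 mm deep with a flat floor, for the medium (39 mm) saw. It is sunk in a fixed wooden insert, 90 x 90 mm, whose top (26 mm above the table) is the height of this point. Three such inserts stand side by side, in any order, in one fixed plywood tray, 294 x 110 mm, whose rim is level with their tops. z is up, y along the tray's long side.
- nest_large (a point): Centre of the mouth of the round nest of 69 mm diameter, 8 mm deep with a flat floor, for the large (55 mm) saw. It is sunk in a fixed wooden insert, 90 x 90 mm, whose top (26 mm above the table) is the height of this point. Three such inserts stand side by side, in any order, in one fixed plywood tray, 294 x 110 mm, whose rim is level with their tops. z is up, y along the tray's long side.
There are look-alikes about, which are no part of the job. What is shaped like the part that bears saw_small_centre but blue is not meant. What is shaped like the part that bears saw_large_centre but turquoise is not meant.

How it is judged:
At the end, for the whole second after the job is handed in: Each complete saw stands upright (within 0.1 rad) on the floor of the nest of its own size, its axis within 10 mm of the nest's centre, released and at rest; both bare cups still stand upright within 20 mm of where they were (horizontal distance between saw_small_centre and nest_small below 0.01 m and z of saw_small_centre in the frame of nest_small between 0.02 and 0.0275 m and angle between each of saw_small_centre, saw_medium_centre, saw_large_centre, bare_medium_centre, bare_large_centre's own z axis and vertical below 0.1 rad and linear speed of each of saw_small, saw_medium, saw_large, bare_medium, bare_large below 0.02 m/s and horizontal distance between saw_medium_centre and nest_medium below 0.01 m and z of saw_medium_centre in the frame of nest_medium between 0.02 and 0.0275 m and horizontal distance between saw_large_centre and nest_large below 0.01 m and z of saw_large_centre in the frame of nest_large between 0.02 and 0.0275 m and distance of each of bare_medium_centre, bare_large_centre from where it was at the start of the episode below 0.02 m); the robot touches nothing.
It fails at once if a complete saw was tipped over (angle between any of saw_small_centre, saw_medium_centre, saw_large_centre's own z axis and vertical above 0.8 rad).
It also fails if it takes over 83 s, if anything falls off the work surface, if the arm or the gripper's body presses on something with over 40 N, if the wrist force passes 120 N, or if a joint passes its speed limit or range.

## Working session

There is one attempt and no reset: what is moved stays moved. The work goes in short steps, Python scripts to look and compute and a tool call to move; the robot and the scene stay as the last step left them, time stands still between calls to the robot, and variables do not carry over. Pictures are saved under pics/ and viewed, and the job is handed in when it is done.

Besides the shell and the picture viewer there is one more tool, called after "Request:" in YAML: its name, and indented under it one key for each argument. arm_command: Moves the arm, as the interface text tells. Its arguments: {"type":"object","properties":{"rows":{"type":"array"},"squeeze":{"type":"number"}},"required":["rows"]}

```bash
mkdir -p pics; ls; python3 - <<'E'
from station import *
import cv2,numpy as np
s=state();print(s['t'],s['tcp_pos'],s['eef_rot'],s['finger_gap'])
for n in("top","side"):
    d=get_image(n);cv2.imwrite(f"pics/{n}0.png",d['img'][:,:,::-1]);print(n,d['intrinsics'],d['rvec'],d['tvec'])
    np.savez(f"{n}.npz",**{k:d[k] for k in('intrinsics','rvec','tvec')})
E
```

```text
pics
0.0 [0.13024764 0.55953138 0.30293819] [-0.35860263 -3.12057429  0.00318256] 1.0043424805074563
top [[409.96075766   0.         318.74953325]
 [  0.         409.96075766 205.75918999]
 [  0.           0.           1.        ]] [ 2.18155771 -2.16706999  0.09525016] [-0.00771389  0.51327906  1.08018461]
side [[486.65613787   0.         315.82486778]
 [  0.         486.65613787 199.76749383]
 [  0.           0.           1.        ]] [ 2.18211715 -0.3547511   0.18436218] [-0.47626389  0.13032829  1.04067795]
```

View pics/top0.png

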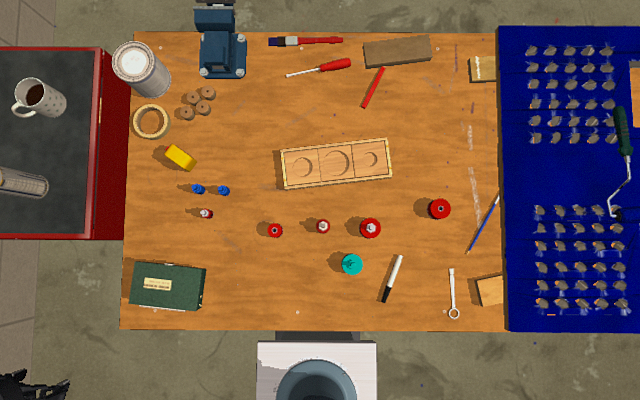

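View pics/side0.png

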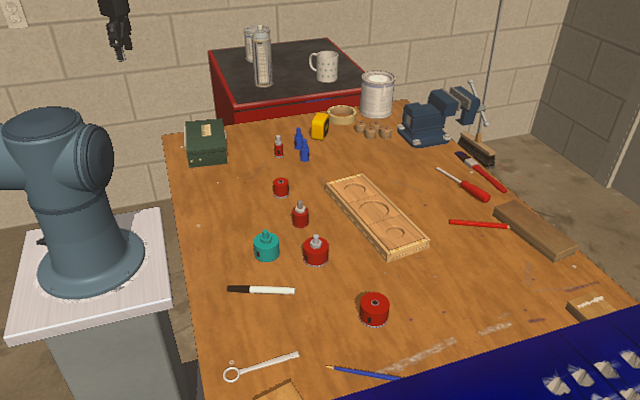

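```bash
cat > h.py <<'E'
import cv2,numpy as np
from scipy.spatial.transform import Rotation as R
def cam(n):
    d=np.load(f'{n}.npz');return d['intrinsics'],d['rvec'],d['tvec']
def back(n,u,v,z):
    K,r,t=cam(n);Rm=cv2.Rodrigues(r)[0];C=-Rm.T@t
    d=Rm.T@np.linalg.inv(K)@np.array([u,v,1.]);return C+d*(z-C[2])/d[2]
def proj(n,P):
    K,r,t=cam(n);return cv2.projectPoints(np.array(P,float).reshape(-1,3),r,t,K,None)[0].reshape(-1,2)
E
python3 - <<'E'
import cv2
from h import *
a=cv2.imread('pics/top0.png');s=cv2.imread('pics/side0.png')
cv2.imwrite('pics/c1.png',cv2.resize(a[190:250,190:300],None,fx=7,fy=7,interpolation=cv2.INTER_CUBIC))
cv2.imwrite('pics/c2.png',cv2.resize(a[190:280,300:460],None,fx=5,fy=5,interpolation=cv2.INTER_CUBIC))
cv2.imwrite('pics/c3.png',cv2.resize(a[130:195,270:400],None,fx=6,fy=6,interpolation=cv2.INTER_CUBIC))
cv2.imwrite('pics/c4.png',cv2.resize(s[120:330,240:400],None,fx=2.8,fy=2.8,interpolation=cv2.INTER_CUBIC))
for p in[(205,213),(275,231),(323,227),(370,229),(439,209)]: print(p,back('top',*p,.05))
E
```

```text
(205, 213) [0.48986705 0.29380479 0.05      ]
(275, 231) [0.44396665 0.10942755 0.05      ]
(323, 227) [ 0.45524188 -0.01584619  0.05      ]
(370, 229) [ 0.45084221 -0.1385968   0.05      ]
(439, 209) [ 0.50443426 -0.31968297  0.05      ]
```

View pics/c1.png

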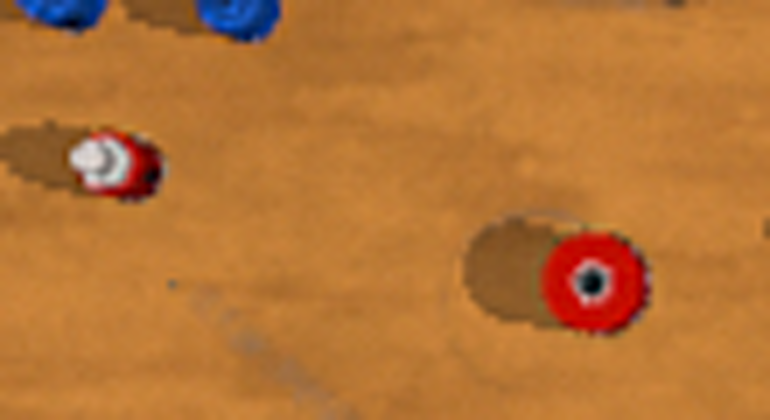

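View pics/c2.png

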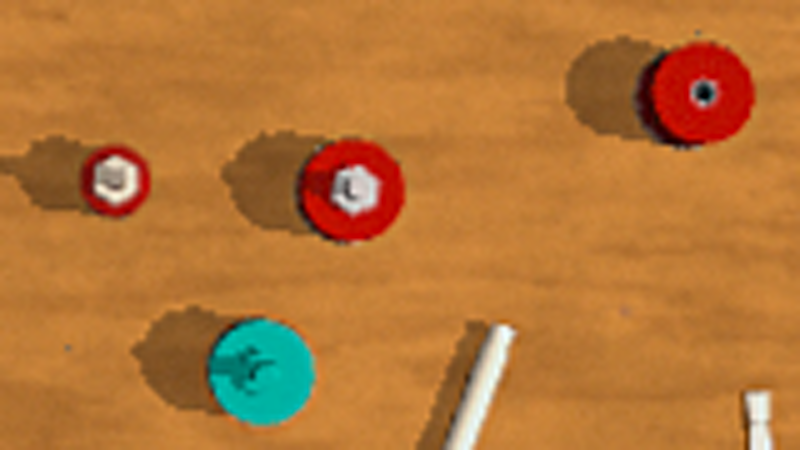

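View pics/c3.png

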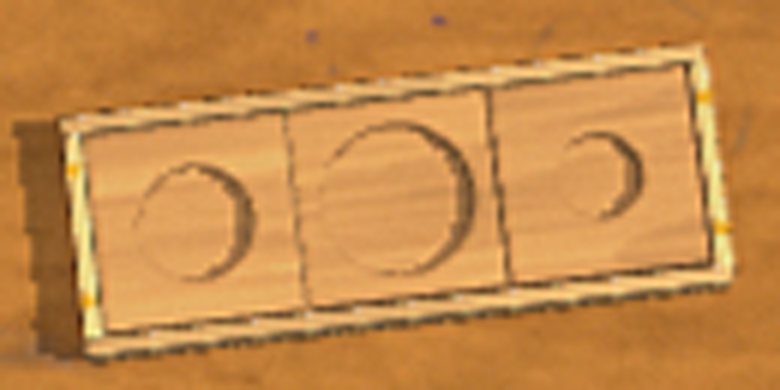

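View pics/c4.png

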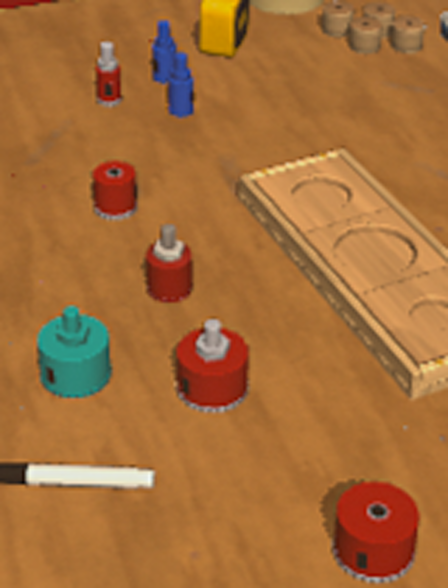

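```bash
python3 - <<'E'
from h import *
def px(x,y,f,x0,y0):return ((x+.5)/f-.5+x0,(y+.5)/f-.5+y0)
print('L cup',back('top',*px(352,190,5,300,190),.038),'M',back('top',*px(116,181,5,300,190),.038))
print('bareM',back('top',*px(595,282,7,190,190),.038),'bareL',back('top',*px(703,93,5,300,190),.038))
print('S shank',back('top',*px(90,158,7,190,190),.064))
f=2.8
for n,(x,y) in dict(S=(107,46),M=(168,229),L=(212,324)).items(): print('side shank',n,back('side',*px(x,y,f,240,120),.064))
C=[back('top',*px(x,y,6,270,130),.026) for x,y in[(63,118),(703,46),(732,285),(88,355)]]
for i in range(4): print(C[i],np.linalg.norm(C[i]-C[i-1]))
for x,y in[(196,222),(398,198),(603,175)]: print('nest',back('top',*px(x,y,6,270,130),.026))
c=sum(C)/4; d=(C[0]+C[3]-C[1]-C[2])/2; d/=np.linalg.norm(d); print('centre',c,d, np.degrees(np.arctan2(-d[0],d[1])))
for k in(90,0,-90): print(c+d*k/1000)
# overlay
import json
a=cv2.imread('pics/top0.png');s=cv2.imread('pics/side0.png')
E
```

```text
L cup [ 0.45494504 -0.14008476  0.038     ] M [ 0.45886586 -0.01539642  0.038     ]
bareM [0.44730461 0.11191416 0.038     ] bareL [ 0.50759266 -0.32640333  0.038     ]
S shank [0.49106031 0.29660454 0.064     ]
side shank S [0.4893784  0.29300133 0.064     ]
side shank M [ 0.45737783 -0.01801954  0.064     ]
side shank L [ 0.4536468  -0.14166406  0.064     ]
[0.66658787 0.10184154 0.026     ] 0.10889210646146692
[ 0.70164766 -0.18826974  0.026     ] 0.2922220816620232
[ 0.5920845  -0.20042404  0.026     ] 0.11023525858648918
[0.55845968 0.08896581 0.026     ] 0.291336771459219
nest [0.61925673 0.04108913 0.026     ]
nest [ 0.63081424 -0.05002047  0.026     ]
nest [ 0.64193854 -0.14261481  0.026     ]
centre [ 0.62969493 -0.0494716   0.026     ] [-0.11769986  0.99304922  0.        ] 6.759373334049326
[0.61910194 0.03990283 0.026     ]
[ 0.62969493 -0.0494716   0.026     ]
[ 0.64028791 -0.13884603  0.026     ]
```

Candidates (top image). Small, red: (205,213), with blue look-alikes at (197,189) and (223,190). Medium: (323,227) has a nut and shank, (275,231) is a bare cup. Large: (370,229) has a nut and shank, (439,209) is bare, and (351,265) is turquoise. The crops confirm red cup plus steel nut and shank at (205,213), (323,227) and (370,229). Nests along the tray from the left: medium, large, small.

```bash
cat >> h.py <<'E'
def togo(target, yawdir=None):
    """shift in tool mm from the measured pose; yaw turn (deg about tool z) to bring tool y to world yawdir"""
    from station import state
    s=state();Rm=R.from_rotvec(s['eef_rot']).as_matrix()
    d=Rm.T@(np.array(target)-s['tcp_pos'])*1000
    print('t',round(s['t'],2),'tcp',np.round(s['tcp_pos'],4),'gap',round(s['finger_gap'],3),'q',np.round(s['qpos'],2),'F',np.round(s['ft_force'],1))
    print('x',np.round(Rm[:,0],3),'y',np.round(Rm[:,1],3),'z',np.round(Rm[:,2],4),'shift',np.round(d,1))
    if yawdir is not None:
        y=Rm.T@np.array(yawdir+[0.]);print('turn z',np.degrees(np.arctan2(-y[0],y[1])))
E
python3 -c "
from h import *
togo([.490,.295,.2],[0.,1.])"
```

```text
t 0.1 tcp [0.1302 0.5596 0.303 ] gap 1.0 q [1.23 0.38 0.08 1.27 0.   1.46] F [-0.2 -0.5 -0.4]
x [-0.974  0.227  0.   ] y [ 0.227  0.974 -0.002] z [-7.0e-04 -1.7e-03 -1.0e+00] shift [-410.4 -175.9  103.3]
turn z -13.108984031477661
```

Request:
arm_command:
  rows: [0, 0, -6, -205, -88, 50, 0.4, 0, 0, -6, -205, -88, 50, 0.4, 0, 0, -6, -205, -88, 50, 0.4, 0, 0, -6, -205, -88, 50, 0.4, 0, 0, -13, -380, -163, 98, 0.4, 0, 0, -13, -380, -163, 98, 0.4, 0, 0, -13, -380, -163, 98, 0.4, 0, 0, -13, -380, -163, 98, 0.4, 0, 0, -13, -410, -176, 103, 0.4, 0, 0, -13, -410, -176, 103, 0.4, 0, 0, -13, -410, -176, 103, 0.4, 0, 0, -13, -410, -176, 103, 0.4]
  squeeze: 40

```text
t: 1.3
tcp_pos: [0.4889, 0.296, 0.2007]
eef_rot: [-0.002, -3.14, -0.0]
ft_force: [0.5, 0.3, -0.6]
finger_gap: 0.705
```

```bash
python3 -c "
from h import *
togo([.490,.295,.082],[0.,1.])
from station import *
for n in ('wrist','top','side'):
    d=get_image(n);cv2.imwrite(f'pics/{n}1.png',d['img'][:,:,::-1])
    if n=='wrist':print(d['hand_eye'],d['intrinsics'])
"
```

```text
t 1.3 tcp [0.4889 0.296  0.2007] gap 0.705 q [ 0.43  0.42 -0.13  1.02  0.    0.43] F [ 0.5  0.3 -0.6]
x [-1.     0.001  0.001] y [0.001 1.    0.   ] z [-1.4e-03  2.0e-04 -1.0e+00] shift [ -1.3  -1.  118.7]
turn z -0.08372841006079339
[[ 1.19979084e-04 -9.49960173e-01 -3.12371020e-01  8.05737301e-02]
 [ 9.99999919e-01 -6.25165887e-06  4.03103660e-04 -1.36728276e-03]
 [-3.84885260e-04 -3.12371043e-01  9.49960096e-01 -7.03586680e-02]
 [ 0.00000000e+00  0.00000000e+00  0.00000000e+00  1.00000000e+00]] [[309.70691629   0.         323.33613867]
 [  0.         309.70691629 200.8603895 ]
 [  0.           0.           1.        ]]
```

View pics/wrist1.png

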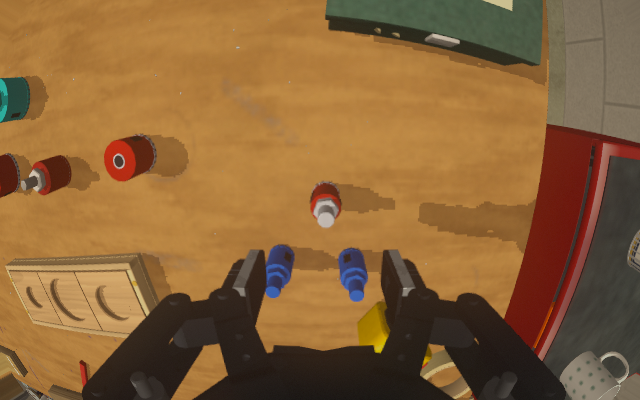

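View pics/side1.png

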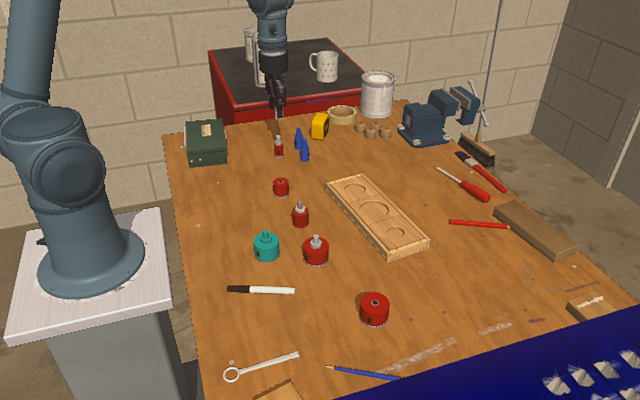

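```bash
cat >> h.py <<'E'
HE=np.array([[1.19979084e-04,-9.49960173e-01,-3.12371020e-01,8.05737301e-02],[9.99999919e-01,-6.25165887e-06,4.03103660e-04,-1.36728276e-03],[-3.84885260e-04,-3.12371043e-01,9.49960096e-01,-7.03586680e-02],[0,0,0,1]])
def wback(u,v,z,pos,rot):
    x,y=(u-323.336)/309.707,(v-200.860)/309.707;r=np.hypot(x,y)
    d=np.array([x/r*np.sin(r),y/r*np.sin(r),np.cos(r)])
    Rm=R.from_rotvec(rot).as_matrix();C=Rm@HE[:3,3]+pos;d=Rm@HE[:3,:3]@d
    return C+d*(z-C[2])/d[2]
def wproj(P,pos,rot):
    Rm=R.from_rotvec(rot).as_matrix();p=Rm.T@(np.array(P)-pos)
    c=HE[:3,:3].T@(p-HE[:3,3]);t=np.arctan2(np.hypot(c[0],c[1]),c[2]);k=t*309.707/np.hypot(c[0],c[1])
    return 323.336+k*c[0],200.86+k*c[1]
E
python3 -c "
from h import *
a=cv2.imread('pics/wrist1.png');cv2.imwrite('pics/c5.png',cv2.resize(a[160:310,220:420],None,fx=4,fy=4,interpolation=cv2.INTER_CUBIC))
p=([.4889,.296,.2007],[-.002,-3.14,0])
print(wback(325.5,221,.064,*p))
print(wback(118.5,161,.038,*p))
"
```

```text
[0.49146254 0.29627751 0.064     ]
[0.44698257 0.11168569 0.038     ]
```

View pics/c5.png

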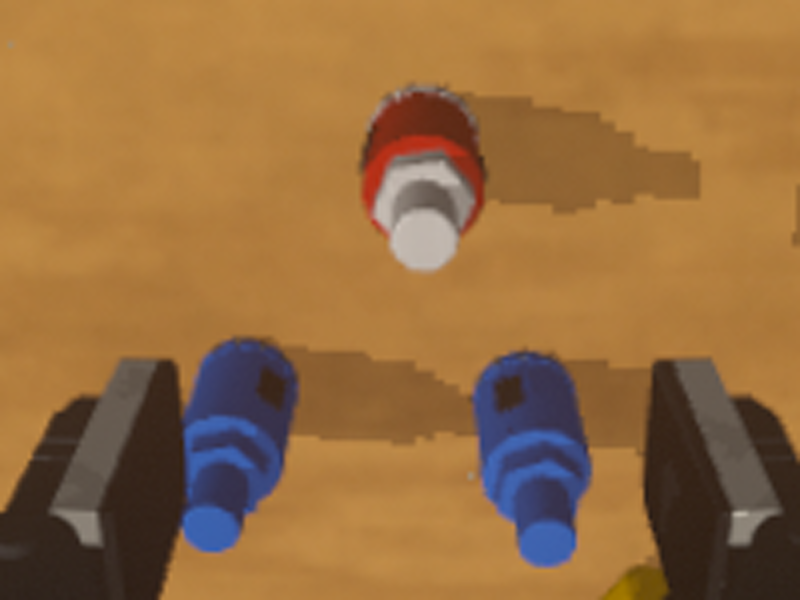

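```bash
python3 -c "
from h import *
p=([.4889,.296,.2007],[-.002,-3.14,0])
for u,v in((264.4,250.4),(383.2,250.4)):
  for zt in (.05,.06,.065,.07,.073): print(u,zt,np.round((wback(u,v,.2007-zt,*p)-p[0])*1000,1))
togo([.4910,.2965,.083],[0.,1.])
"
```

```text
264.4 0.05 [-18.1 -27.3 -50. ]
264.4 0.06 [-12.9 -29.5 -60. ]
264.4 0.065 [-10.3 -30.6 -65. ]
264.4 0.07 [ -7.7 -31.6 -70. ]
264.4 0.073 [ -6.2 -32.3 -73. ]
383.2 0.05 [-18.   25.2 -50. ]
383.2 0.06 [-12.8  27.3 -60. ]
383.2 0.065 [-10.2  28.4 -65. ]
383.2 0.07 [ -7.6  29.5 -70. ]
383.2 0.073 [ -6.1  30.2 -73. ]
t 1.45 tcp [0.4887 0.2968 0.2013] gap 0.701 q [ 0.43  0.42 -0.13  1.02  0.    0.43] F [-0.4  0.8  0.4]
x [-1. -0. -0.] y [-0.  1.  0.] z [ 0.e+00  4.e-04 -1.e+00] shift [ -2.3  -0.4 118.3]
turn z 0.024216410533833315
```

Request:
arm_command:
  rows: [0, 0, 0, -2, 0.5, 50, 0.2, 0, 0, 0, -2, 0.5, 80, 0.2, 0, 0, 0, -2, 0.5, 100, 0.2, 0, 0, 0, -2, 0.5, 112, 0.2, 0, 0, 0, -2, 0.5, 117.5, 0.2, 0, 0, 0, -2, 0.5, 117.5, 0.2, 0, 0, 0, -2, 0.5, 117.5, -1, 0, 0, 0, -2, 0.5, 117.5, -1, 0, 0, 0, -2, 0.5, 117.5, -1, 0, 0, 0, -2, 0.5, 117.5, -1, 0, 0, 0, -2, 0.5, 117.5, -1, 0, 0, 0, -2, 0.5, 117.5, -1]
  squeeze: 40

```text
t: 2.65
tcp_pos: [0.4928, 0.2967, 0.0849]
eef_rot: [0.003, 3.139, 0.003]
ft_force: [-1.7, 0.1, 6.9]
finger_gap: 0.263
```

```bash
python3 -c "
from h import *
togo([.641,-.140,.17],[0.,1.])
from station import *
d=get_image('wrist');cv2.imwrite('pics/w2.png',d['img'][:,:,::-1])
"
```

```text
t 2.65 tcp [0.4928 0.2967 0.0849] gap 0.263 q [ 0.43  0.53 -0.28  0.76  0.    0.43] F [-1.7  0.1  6.9]
x [-1.     0.002 -0.002] y [0.002 1.    0.002] z [ 0.0025  0.0017 -1.    ] shift [-149.2 -436.3  -85.4]
turn z -0.11071448671666823
```

View pics/w2.png

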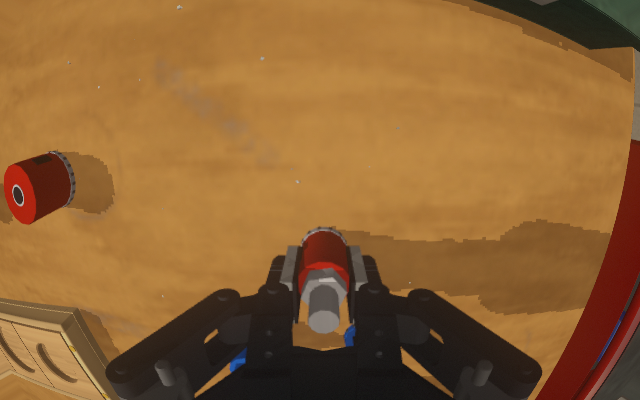

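Request:
arm_command:
  rows: [0, 0, 0, 0, 0, -10, -1, 0, 0, 0, 0, 0, -30, -1, 0, 0, 0, 0, 0, -60, -1, 0, 0, 0, 0, 0, -85, -1, 0, 0, 0, -5, -15, -90, -1, 0, 0, 0, -15, -44, -90, -1, 0, 0, 0, -28, -84, -90, -1, 0, 0, 0, -42, -124, -90, -1, 0, 0, 0, -56, -164, -90, -1, 0, 0, 0, -70, -204, -90, -1, 0, 0, 0, -83, -244, -90, -1, 0, 0, 0, -97, -284, -90, -1, 0, 0, 0, -111, -324, -90, -1, 0, 0, 0, -124, -364, -90, -1, 0, 0, 0, -136, -400, -90, -1, 0, 0, 0, -144, -424, -90, -1, 0, 0, 0, -148, -435, -90, -1, 0, 0, 0, -149, -436, -90, -1, 0, 0, 0, -149, -436, -90, -1]

```text
t: 4.6
tcp_pos: [0.6393, -0.1395, 0.1728]
eef_rot: [-0.003, -3.14, -0.002]
ft_force: [0.4, 0.3, -0.7]
finger_gap: 0.265
```

```bash
python3 -c "
from h import *
togo([.641,-.140,.104],[0.,1.])
from station import *
for n in ('wrist','top','side'):
    d=get_image(n);cv2.imwrite(f'pics/{n}3.png',d['img'][:,:,::-1])
a=cv2.imread('pics/side3.png');cv2.imwrite('pics/c6.png',cv2.resize(a[100:270,300:470],None,fx=3.5,fy=3.5,interpolation=cv2.INTER_CUBIC))
"
```

```text
t 4.6 tcp [ 0.6393 -0.1395  0.1728] gap 0.265 q [-0.31  0.6   0.1   1.07  0.   -0.31] F [ 0.4  0.3 -0.7]
x [-1.     0.002  0.001] y [0.002 1.    0.001] z [-0.0014  0.0011 -1.    ] shift [-1.8 -0.5 68.8]
turn z -0.09687597357078867
```

View pics/wrist3.png

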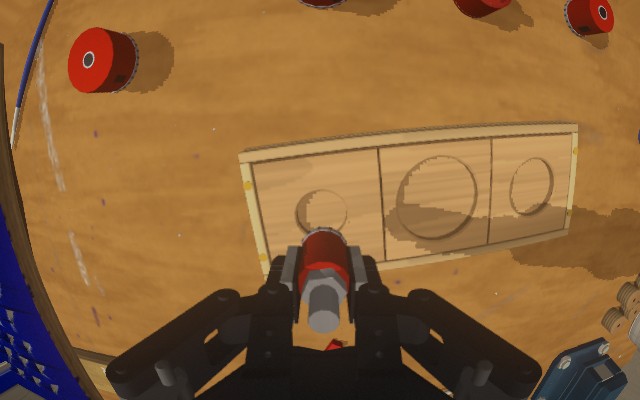

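View pics/c6.png

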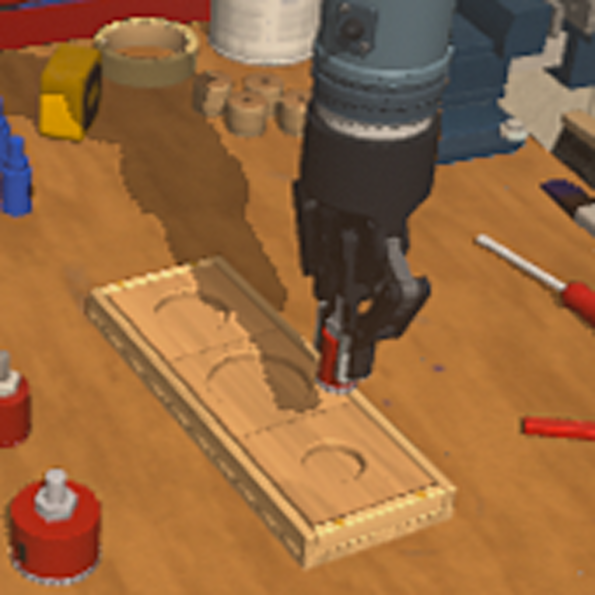

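```bash
python3 -c "
from h import *
a=cv2.imread('pics/wrist3.png')
cv2.imwrite('pics/c7.png',cv2.resize(a[110:280,230:390],None,fx=3.5,fy=3.5,interpolation=cv2.INTER_CUBIC))
cv2.imwrite('pics/c8.png',cv2.resize(a[120:270,370:590],None,fx=3.5,fy=3.5,interpolation=cv2.INTER_CUBIC))
"
```

```text
(no output)
```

View pics/c7.png

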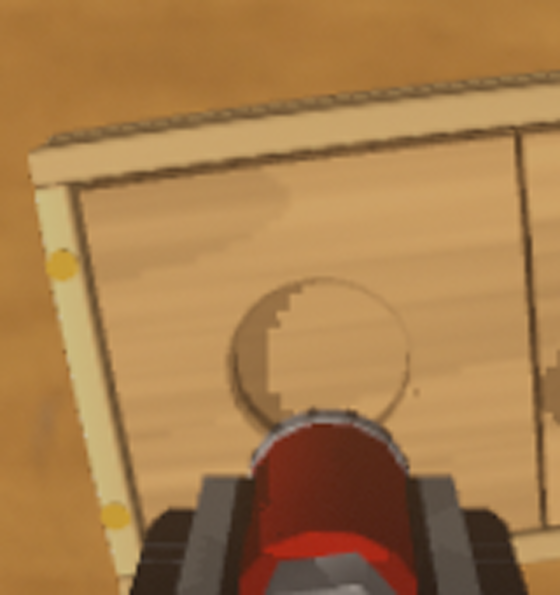

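View pics/c8.png

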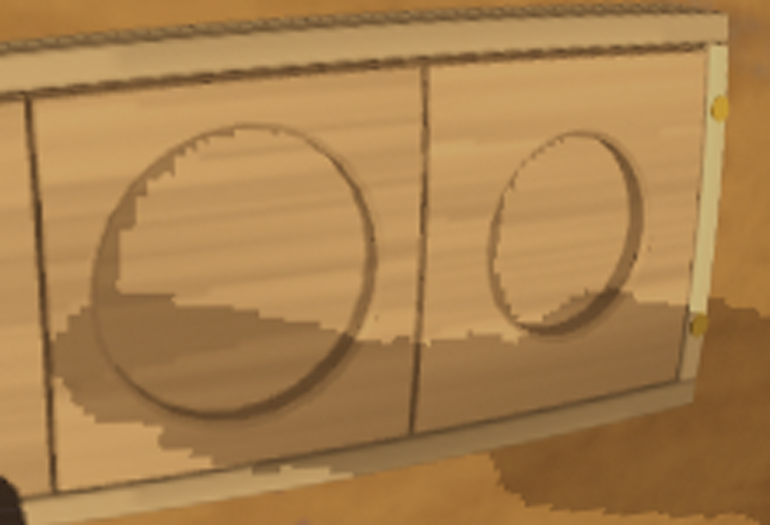

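```bash
python3 -c "
from h import *
from scipy.optimize import least_squares
p=([.6396,-.1396,.1733],[-.003,-3.14,-.002])
def c(pts,x0,y0,r):
    P=np.array([wback((x+.5)/3.5-.5+x0,(y+.5)/3.5-.5+y0,.026,*p) for x,y in pts])
    s=least_squares(lambda q:np.hypot(P[:,0]-q[0],P[:,1]-q[1])-q[2],[*P.mean(0)[:2],r])
    f=least_squares(lambda q:np.hypot(P[:,0]-q[0],P[:,1]-q[1])-r,[*P.mean(0)[:2]])
    print(np.round(s.x,4),np.round(f.x,4),np.round(s.fun*1000,1))
c([(229,355),(250,305),(320,277),(375,300),(411,350),(388,417),(250,420)],230,110,.019)
c([(92,280),(130,180),(250,123),(345,170),(376,255),(330,370),(215,418),(120,370)],370,120,.0345)
c([(488,255),(510,180),(580,130),(635,170),(643,215),(610,295),(545,338),(500,310)],370,120,.026)
c7=[(28,152)];
for n,x,y,x0,y0 in(('nearright',28,152,230,110),('nearleft',727,15,370,120),('farleft',692,400,370,120)): print(n,wback((x+.5)/3.5-.5+x0,(y+.5)/3.5-.5+y0,.026,*p))
"
```

```text
[ 0.6408 -0.1427  0.0196] [ 0.6405 -0.1427] [-0.3  0.2  0.2 -0.6  0.6 -0.2  0.1]
[ 0.6289 -0.0516  0.0344] [ 0.6289 -0.0516] [-0.   0.4  0.1 -0.5  0.   0.5 -0.1 -0.3]
[0.618  0.0396 0.026 ] [0.618  0.0396] [-0.5 -0.7  0.4  0.4  0.2 -1.6  1.1  0.6]
nearright [ 0.59365216 -0.20292839  0.026     ]
nearleft [0.55805675 0.08806484 0.026     ]
farleft [0.66555337 0.1020863  0.026     ]
```

Request:
arm_command:
  rows: [0, 0, 0, -1, -2, 20, -1, 0, 0, 0, -1.5, -2.8, 40, -1, 0, 0, 0, -1.5, -2.8, 55, -1, 0, 0, 0, -1.5, -2.8, 63, -1, 0, 0, 0, -1.5, -2.8, 67, -1, 0, 0, 0, -1.5, -2.8, 68, -1, 0, 0, 0, -1.5, -2.8, 68, -1, 0, 0, 0, -1.5, -2.8, 68, -1]

```text
t: 5.55
tcp_pos: [0.6421, -0.143, 0.1064]
eef_rot: [0.003, 3.14, -0.001]
ft_force: [0.8, -0.0, -1.4]
finger_gap: 0.264
```

```bash
python3 -c "
from h import *
togo([.6408,-.1424,.102],[0.,1.])
from station import *
for n in ('wrist','side'):
    d=get_image(n);cv2.imwrite(f'pics/{n}4.png',d['img'][:,:,::-1])
a=cv2.imread('pics/side4.png');b=cv2.resize(a[180:270,330:450],None,fx=3.3,fy=3.3,interpolation=cv2.INTER_CUBIC)
w=cv2.imread('pics/wrist4.png')[180:345,250:400];w=cv2.resize(w,None,fx=297/165,fy=297/165,interpolation=cv2.INTER_CUBIC)
cv2.imwrite('pics/c9.png',np.hstack([b,w]));togo([.6408,-.1424,.102],[0.,1.])
"
```

```text
t 5.55 tcp [ 0.6421 -0.143   0.1064] gap 0.264 q [-0.32  0.66  0.01  0.93  0.   -0.31] F [ 0.8 -0.  -1.4]
x [-1.     0.002 -0.002] y [ 0.002  1.    -0.   ] z [ 1.6e-03 -4.0e-04 -1.0e+00] shift [1.3 0.6 4.4]
turn z -0.10220961166570307
t 5.65 tcp [ 0.642  -0.1431  0.1062] gap 0.268 q [-0.32  0.66  0.01  0.93  0.   -0.31] F [-0.1  0.4 -1.3]
x [-1.     0.002 -0.001] y [ 0.002  1.    -0.   ] z [ 1.4e-03 -3.0e-04 -1.0e+00] shift [1.2 0.7 4.2]
turn z -0.11276727315882203
```

View pics/c9.png

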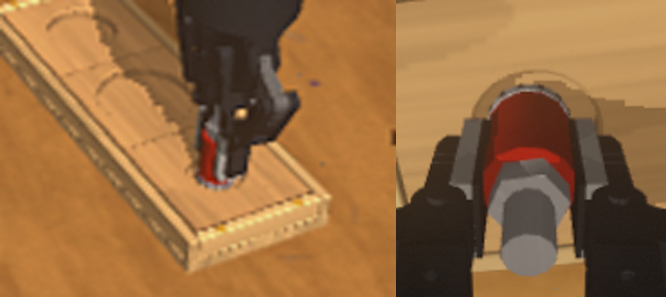

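Request:
arm_command:
  rows: [0, 0, 0, 0.5, 0.5, 1, -1, 0, 0, 0, 0.5, 0.5, 2, -1, 0, 0, 0, 0.5, 0.5, 3, -1, 0, 0, 0, 0.5, 0.5, 3, -1]

```text
t: 6.05
tcp_pos: [0.641, -0.1425, 0.103]
eef_rot: [0.003, 3.141, -0.0]
ft_force: [-1.5, 0.7, 4.4]
finger_gap: 0.263
```

Request:
arm_command:
  rows: [0, 0, 0, 0, 0, 0, -0.2, 0, 0, 0, 0, 0, 0, 0.0, 0, 0, 0, 0, 0, 0, 0.1, 0, 0, 0, 0, 0, 0, 0.1, 0, 0, 0, 0, 0, -20, 0.1, 0, 0, 0, 0, 0, -50, 0.1, 0, 0, 0, 0, 0, -90, 0.1, 0, 0, 0, 0, 0, -100, 0.1, 0, 0, 0, 0, 0, -100, 0.1]

```text
t: 6.95
tcp_pos: [0.6425, -0.1429, 0.2049]
eef_rot: [0.003, 3.136, -0.002]
ft_force: [-0.3, 0.5, 0.2]
finger_gap: 0.551
```

```bash
python3 -c "
from h import *
togo([.458,-.016,.2],[0.,1.])
from station import *
for n in ('wrist','side'):
    d=get_image(n);cv2.imwrite(f'pics/{n}5.png',d['img'][:,:,::-1])
a=cv2.imread('pics/side5.png');b=cv2.resize(a[160:270,310:450],None,fx=2.7,fy=2.7,interpolation=cv2.INTER_CUBIC)
w=cv2.imread('pics/wrist5.png')[145:345,220:480];w=cv2.resize(w,None,fx=297/200,fy=297/200,interpolation=cv2.INTER_CUBIC)
cv2.imwrite('pics/c10.png',np.hstack([b,w]))
"
```

```text
t 6.95 tcp [ 0.6425 -0.1429  0.2049] gap 0.551 q [-0.32  0.58  0.15  1.13  0.   -0.31] F [-0.3  0.5  0.2]
x [-1.     0.002 -0.005] y [ 0.002  1.    -0.002] z [ 0.0051 -0.0016 -1.    ] shift [184.8 126.6   3.8]
turn z -0.10817114132210476
```

View pics/c10.png

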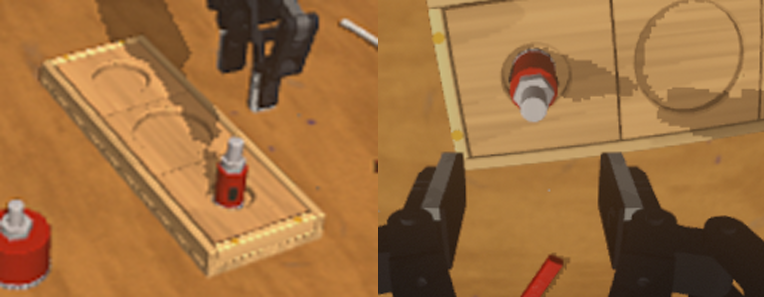

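```bash
python3 -c "
from h import *
p=([.6415,-.1427,.2045],[.003,3.137,-.002])
print(wback(324.4,219,.082,*p))
togo([.455,-.140,.19],[0.,1.])
"
```

```text
[ 0.63767526 -0.14342032  0.082     ]
t 7.05 tcp [ 0.6406 -0.1423  0.2013] gap 0.551 q [-0.32  0.59  0.15  1.13  0.   -0.31] F [-0.4 -0.3 -0.5]
x [-1.     0.002  0.001] y [0.002 1.    0.   ] z [-1.2e-03  5.0e-04 -1.0e+00] shift [185.6   2.   11.5]
turn z -0.11210515797778728
```

Request:
arm_command:
  rows: [0, 0, 0, 30, 0, 3, 0.8, 0, 0, 0, 75, 1, 8, 0.8, 0, 0, 0, 120, 2, 11, 0.8, 0, 0, 0, 160, 2, 11, 0.8, 0, 0, 0, 180, 2, 11, 0.8, 0, 0, 0, 185, 2, 11, 0.8, 0, 0, 0, 185, 2, 11, 0.8]

```text
t: 7.75
tcp_pos: [0.455, -0.1398, 0.1902]
eef_rot: [-0.004, -3.14, -0.002]
ft_force: [0.5, -0.4, -0.1]
finger_gap: 0.903
```

```bash
python3 -c "
from h import *
from station import *
s=state();d=get_image('wrist');cv2.imwrite('pics/w6.png',d['img'][:,:,::-1]);print(repr(s['tcp_pos']),repr(s['eef_rot']))
s=state();print(s['tcp_pos'],s['eef_rot'])
cv2.imwrite('pics/c11.png',cv2.resize(d['img'][150:350,200:450,::-1],None,fx=3,fy=3,interpolation=cv2.INTER_CUBIC))
"
```

```text
array([ 0.45500595, -0.13979026,  0.19023736]) array([-4.00816877e-03, -3.13972200e+00, -1.83616912e-03])
[ 0.45621351 -0.14008405  0.1906487 ] [-3.22638652e-03 -3.14116753e+00 -8.66811301e-04]
```

View pics/c11.png

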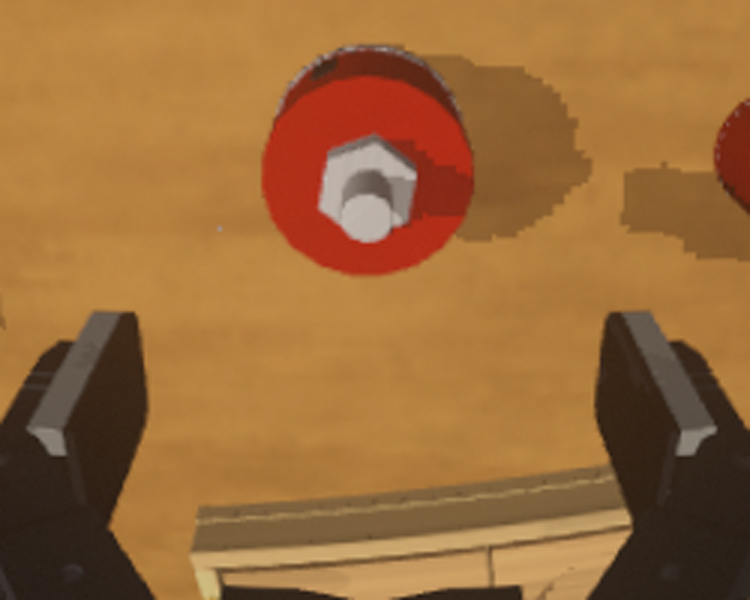

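```bash
python3 -c "
from h import *
p=([.4555,-.140,.1905],[-.0036,-3.1405,-.0013])
print(wback(322,222.5,.064,*p),wback(322.3,208,.038,*p))
"
```

```text
[ 0.45514179 -0.14209297  0.064     ] [ 0.4537749 -0.1419329  0.038    ]
```

Request:
arm_command:
  rows: [0, 0, 0, 1, -1, 45, 0.8, 0, 0, 0, 1, -1, 75, 0.8, 0, 0, 0, 1, -1, 97, 0.8, 0, 0, 0, 1, -1, 109, 0.8, 0, 0, 0, 1, -1, 112, 0.8, 0, 0, 0, 1, -1, 112, 0.8, 0, 0, 0, 1, -1, 112, -1, 0, 0, 0, 1, -1, 112, -1, 0, 0, 0, 1, -1, 112, -1, 0, 0, 0, 1, -1, 112, -1, 0, 0, 0, 1, -1, 112, -1, 0, 0, 0, 1, -1, 112, -1]
  squeeze: 60

```text
t: 9.0
tcp_pos: [0.4563, -0.1414, 0.0806]
eef_rot: [0.003, 3.138, -0.001]
ft_force: [0.1, 1.5, 5.7]
finger_gap: 0.615
```

```bash
python3 -c "
from h import *
from station import *
togo([.629,-.0515,.168],[0.,1.])
d=get_image('wrist');
cv2.imwrite('pics/c12.png',cv2.resize(d['img'][150:350,200:450,::-1],None,fx=3,fy=3,interpolation=cv2.INTER_CUBIC))
togo([.629,-.0515,.168],[0.,1.])
"
```

```text
t 9.0 tcp [ 0.4563 -0.1414  0.0806] gap 0.615 q [-0.43  0.38 -0.55  0.63  0.   -0.43] F [0.1 1.5 5.7]
x [-1.     0.002 -0.003] y [ 0.002  1.    -0.001] z [ 3.1e-03 -6.0e-04 -1.0e+00] shift [-172.8   90.2  -86.9]
turn z -0.10136809018998802
t 9.05 tcp [ 0.4562 -0.1414  0.0806] gap 0.614 q [-0.43  0.38 -0.55  0.63  0.   -0.43] F [0.7 1.6 6.4]
x [-1.     0.002 -0.003] y [ 0.002  1.    -0.001] z [ 3.1e-03 -6.0e-04 -1.0e+00] shift [-172.9   90.1  -86.9]
turn z -0.0974004391673087
```

View pics/c12.png

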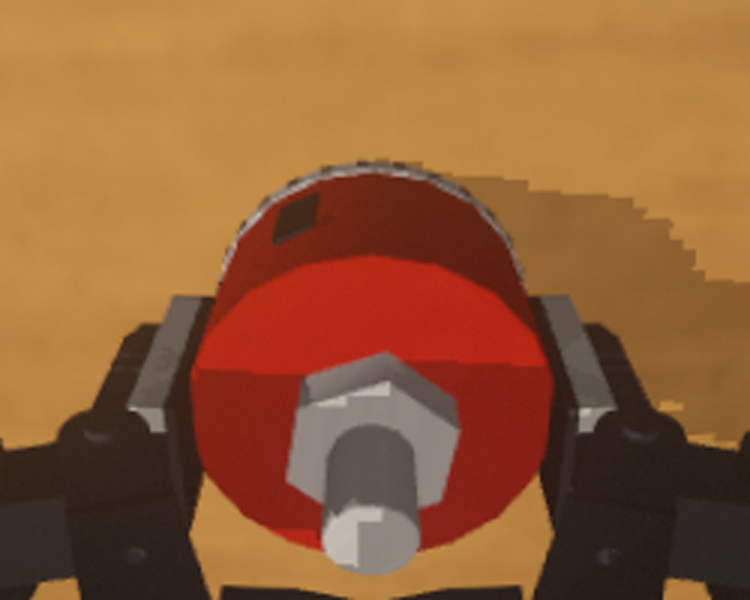

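Request:
arm_command:
  rows: [0, 0, 0, 0, 0, -10, -1, 0, 0, 0, 0, 0, -30, -1, 0, 0, 0, 0, 0, -60, -1, 0, 0, 0, 0, 0, -85, -1, 0, 0, 0, -12, 6, -90, -1, 0, 0, 0, -40, 21, -90, -1, 0, 0, 0, -75, 39, -90, -1, 0, 0, 0, -110, 57, -90, -1, 0, 0, 0, -140, 73, -90, -1, 0, 0, 0, -160, 84, -90, -1, 0, 0, 0, -170, 89, -90, -1, 0, 0, 0, -172, 90, -90, -1, 0, 0, 0, -172, 90, -90, -1]

```text
t: 10.35
tcp_pos: [0.6265, -0.0514, 0.169]
eef_rot: [-0.003, -3.14, 0.0]
ft_force: [-0.4, -0.1, -3.4]
finger_gap: 0.612
```

```bash
python3 -c "
from h import *
from station import *
togo([.629,-.0515,.098],[0.,1.])
d=get_image('wrist');e=get_image('side')
togo([.629,-.0515,.098],[0.,1.])
w=cv2.resize(d['img'][100:350,200:450,::-1],None,fx=1.6,fy=1.6,interpolation=cv2.INTER_CUBIC)
b=cv2.resize(e['img'][110:270,290:450,::-1],None,fx=2.5,fy=2.5,interpolation=cv2.INTER_CUBIC)
cv2.imwrite('pics/c13.png',np.hstack([w,b]))
"
```

```text
t 10.35 tcp [ 0.6265 -0.0514  0.169 ] gap 0.612 q [-0.18  0.55  0.    1.02 -0.   -0.18] F [-0.4 -0.1 -3.4]
x [-1.     0.002  0.002] y [ 0.002  1.    -0.   ] z [-0.0016 -0.     -1.    ] shift [-2.6 -0.1 71. ]
turn z -0.09921021868461112
t 10.45 tcp [ 0.6261 -0.0518  0.1692] gap 0.612 q [-0.18  0.55  0.    1.02 -0.   -0.18] F [ 0.4 -0.1 -2.6]
x [-1.     0.003  0.002] y [0.003 1.    0.   ] z [-0.0015  0.     -1.    ] shift [-3.   0.3 71.2]
turn z -0.14428678756243327
```

View pics/c13.png

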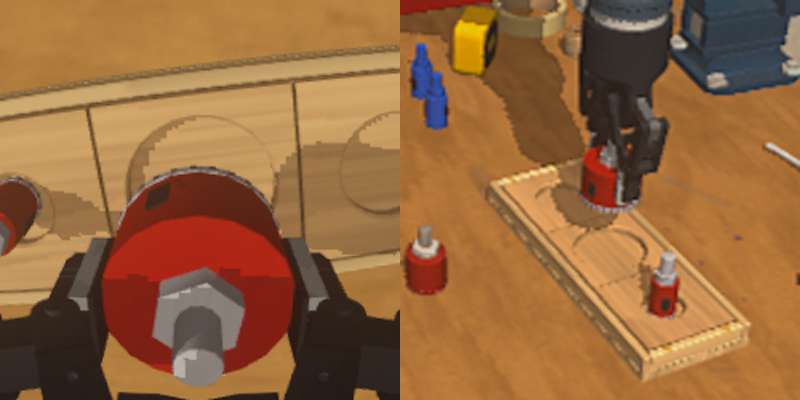

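Request:
arm_command:
  rows: [0, 0, 0, -1.5, 0, 20, -1, 0, 0, 0, -2.5, 0, 40, -1, 0, 0, 0, -2.5, 0, 55, -1, 0, 0, 0, -2.5, 0, 63, -1, 0, 0, 0, -2.5, 0, 66, -1, 0, 0, 0, -2.5, 0, 67, -1, 0, 0, 0, -2.5, 0, 67, -1]

```text
t: 11.15
tcp_pos: [0.63, -0.0516, 0.1032]
eef_rot: [0.003, 3.14, -0.0]
ft_force: [-0.3, -0.0, -3.1]
finger_gap: 0.608
```

```bash
python3 -c "
from h import *
from station import *
d=get_image('wrist');e=get_image('side')
togo([.629,-.0515,.098],[0.,1.])
w=cv2.resize(d['img'][100:350,200:450,::-1],None,fx=1.6,fy=1.6,interpolation=cv2.INTER_CUBIC)
b=cv2.resize(e['img'][160:260,330:430,::-1],None,fx=4,fy=4,interpolation=cv2.INTER_CUBIC)
cv2.imwrite('pics/c14.png',np.hstack([w,b]))
"
```

```text
t 11.25 tcp [ 0.6303 -0.0516  0.1034] gap 0.61 q [-0.18  0.61 -0.08  0.88  0.   -0.18] F [ 0.  -0.2 -2.8]
x [-1.     0.002 -0.002] y [ 0.002  1.    -0.   ] z [ 1.7e-03 -2.0e-04 -1.0e+00] shift [1.3 0.1 5.3]
turn z -0.11308059825779045
```

View pics/c14.png

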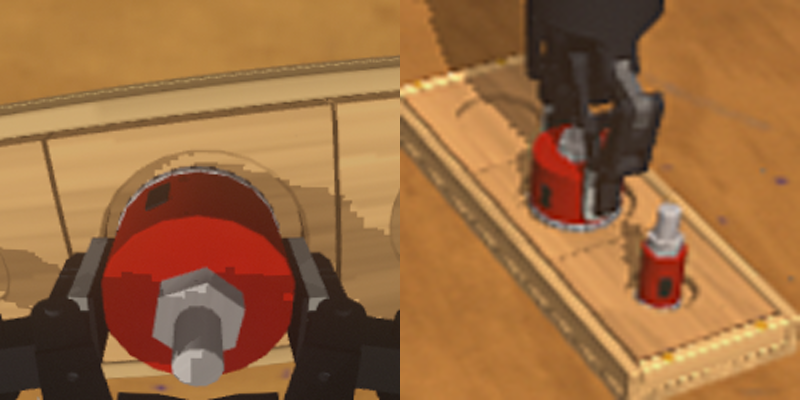

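Request:
arm_command:
  rows: [0, 0, 0, 0.5, 0.7, 2, -1, 0, 0, 0, 0.5, 0.7, 3, -1, 0, 0, 0, 0.5, 0.7, 4, -1, 0, 0, 0, 0.5, 0.7, 4.5, -1, 0, 0, 0, 0.5, 0.7, 4.5, -1]

```text
t: 11.75
tcp_pos: [0.6292, -0.0506, 0.0987]
eef_rot: [0.003, 3.141, 0.0]
ft_force: [-2.4, -0.0, 4.4]
finger_gap: 0.62
```

Contact with the floor. Release gently, rise, and look.

Request:
arm_command:
  rows: [0, 0, 0, 0, 0, 0, 0.35, 0, 0, 0, 0, 0, 0, 0.5, 0, 0, 0, 0, 0, 0, 0.6, 0, 0, 0, 0, 0, 0, 0.6, 0, 0, 0, 0, 0, -20, 0.6, 0, 0, 0, 0, 0, -50, 0.6, 0, 0, 0, 0, 0, -85, 0.6, 0, 0, 0, 0, 0, -95, 0.6, 0, 0, 0, 0, 0, -95, 0.6]

```text
t: 12.65
tcp_pos: [0.6307, -0.051, 0.195]
eef_rot: [0.003, 3.137, -0.001]
ft_force: [0.3, 0.1, -0.1]
finger_gap: 0.8
```

```bash
python3 -c "
from h import *
from station import *
togo([.4585,-.016,.19],[0.,1.])
d=get_image('wrist');e=get_image('side')
togo([.4585,-.016,.19],[0.,1.])
w=cv2.resize(d['img'][100:350,200:450,::-1],None,fx=1.6,fy=1.6,interpolation=cv2.INTER_CUBIC)
b=cv2.resize(e['img'][160:260,330:430,::-1],None,fx=4,fy=4,interpolation=cv2.INTER_CUBIC)
cv2.imwrite('pics/c15.png',np.hstack([w,b]))
"
```

```text
t 12.65 tcp [ 0.6307 -0.051   0.195 ] gap 0.8 q [-0.18  0.54  0.05  1.08  0.   -0.18] F [ 0.3  0.1 -0.1]
x [-1.     0.002 -0.005] y [ 0.002  1.    -0.001] z [ 4.7e-03 -8.0e-04 -1.0e+00] shift [172.3  34.7   4.2]
turn z -0.11193227646024338
t 12.75 tcp [ 0.6288 -0.0507  0.1918] gap 0.798 q [-0.18  0.54  0.04  1.08  0.   -0.18] F [ 0.  -0.4 -0.8]
x [-1.     0.002  0.001] y [0.002 1.    0.   ] z [-1.1e-03  3.0e-04 -1.0e+00] shift [170.3  34.3   2. ]
turn z -0.10947060852964584
```

View pics/c15.png

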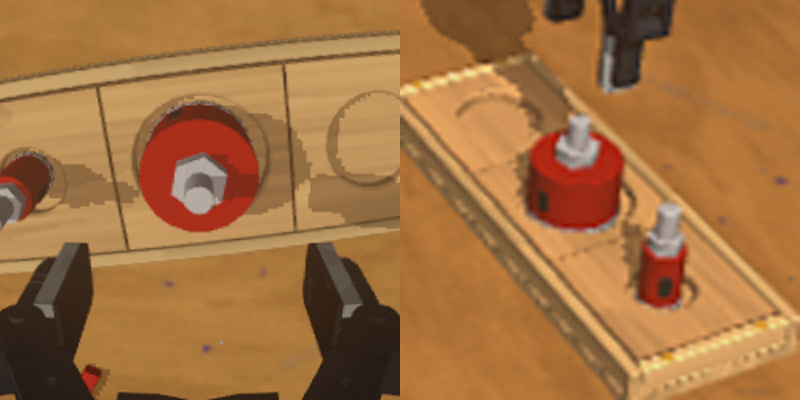

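Request:
arm_command:
  rows: [0, 0, 0, 25, 5, 0, 0.5, 0, 0, 0, 65, 13, 1, 0.5, 0, 0, 0, 110, 22, 2, 0.5, 0, 0, 0, 145, 29, 2, 0.5, 0, 0, 0, 165, 34, 2, 0.5, 0, 0, 0, 170, 34.5, 2, 0.5, 0, 0, 0, 170, 34.5, 2, 0.5]

```text
t: 13.45
tcp_pos: [0.4584, -0.0158, 0.1899]
eef_rot: [-0.003, -3.14, -0.001]
ft_force: [0.1, -0.0, -0.1]
finger_gap: 0.752
```

```bash
python3 -c "
from h import *
from station import *
s=state();d=get_image('wrist');p=(s['tcp_pos'],s['eef_rot'])
togo([.4585,-.016,.081],[0.,1.])
cv2.imwrite('pics/c16.png',cv2.resize(d['img'][150:350,200:450,::-1],None,fx=3,fy=3,interpolation=cv2.INTER_CUBIC))
np.savez('p16.npz',pos=p[0],rot=p[1])
"
```

```text
t 13.5 tcp [ 0.4597 -0.0161  0.1903] gap 0.75 q [-0.17  0.22 -0.44  0.91  0.   -0.17] F [0.5 0.3 0.6]
x [-1.     0.002  0.   ] y [0.002 1.    0.   ] z [-1.e-04  1.e-04 -1.e+00] shift [  1.2   0.  109.3]
turn z -0.11660824814831815
```

View pics/c16.png

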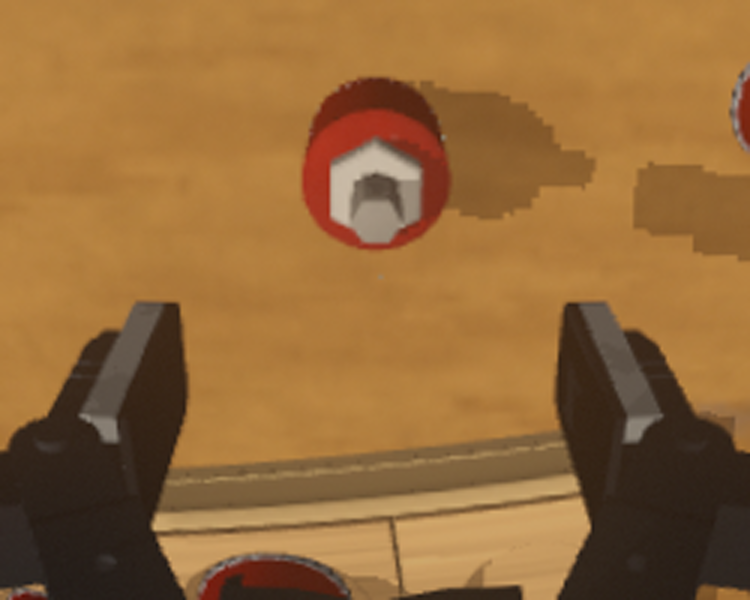

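```bash
python3 -c "
from h import *
p=([.459,-.016,.190],[-.003,-3.1405,-.001])
print(wback(325.8,223.5,.064,*p),wback(325.3,209,.038,*p))
"
```

```text
[ 0.4591855  -0.01551411  0.064     ] [ 0.45791283 -0.01567574  0.038     ]
```

Request:
arm_command:
  rows: [0, 0, 0, 0.5, 0.5, 45, 0.5, 0, 0, 0, 0.5, 0.5, 75, 0.5, 0, 0, 0, 0.5, 0.5, 95, 0.5, 0, 0, 0, 0.5, 0.5, 106, 0.5, 0, 0, 0, 0.5, 0.5, 109, 0.5, 0, 0, 0, 0.5, 0.5, 109, 0.5, 0, 0, 0, 0.5, 0.5, 109, -1, 0, 0, 0, 0.5, 0.5, 109, -1, 0, 0, 0, 0.5, 0.5, 109, -1, 0, 0, 0, 0.5, 0.5, 109, -1, 0, 0, 0, 0.5, 0.5, 109, -1, 0, 0, 0, 0.5, 0.5, 109, -1]
  squeeze: 50

```text
t: 14.7
tcp_pos: [0.4599, -0.0155, 0.0832]
eef_rot: [0.003, 3.138, -0.0]
ft_force: [-0.6, -0.6, 5.4]
finger_gap: 0.424
```

```bash
python3 -c "
from h import *
from station import *
d=get_image('wrist');
cv2.imwrite('pics/c17.png',cv2.resize(d['img'][150:350,200:450,::-1],None,fx=2,fy=2,interpolation=cv2.INTER_CUBIC))
togo([.6185,.040,.175],[0.,1.])
"
```

```text
t 14.75 tcp [ 0.4599 -0.0155  0.0832] gap 0.43 q [-0.17  0.35 -0.59  0.62  0.   -0.17] F [-0.7  0.7  5.8]
x [-1.     0.002 -0.003] y [ 0.002  1.    -0.   ] z [ 3.1e-03 -1.0e-04 -1.0e+00] shift [-158.8   55.8  -91.3]
turn z -0.10511187320550713
```

View pics/c17.png

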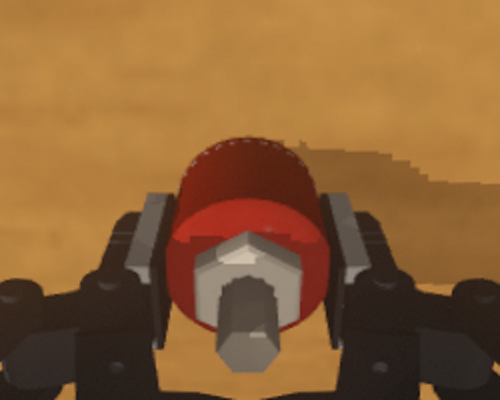

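Request:
arm_command:
  rows: [0, 0, 0, 0, 0, -10, -1, 0, 0, 0, 0, 0, -30, -1, 0, 0, 0, 0, 0, -60, -1, 0, 0, 0, 0, 4, -85, -1, 0, 0, 0, -8, 15, -90, -1, 0, 0, 0, -35, 32, -90, -1, 0, 0, 0, -70, 46, -90, -1, 0, 0, 0, -105, 53, -90, -1, 0, 0, 0, -132, 55.5, -90, -1, 0, 0, 0, -150, 55.5, -90, -1, 0, 0, 0, -158, 55.5, -90, -1, 0, 0, 0, -160, 55.5, -90, -1, 0, 0, 0, -160, 55.5, -90, -1]

```text
t: 16.05
tcp_pos: [0.618, 0.04, 0.1712]
eef_rot: [-0.003, -3.14, -0.0]
ft_force: [-0.9, -0.1, -1.1]
finger_gap: 0.431
```

```bash
python3 -c "
from h import *
from station import *
d=get_image('wrist');e=get_image('side')
togo([.6185,.040,.1005],[0.,1.])
w=cv2.resize(d['img'][100:350,200:450,::-1],None,fx=1.6,fy=1.6,interpolation=cv2.INTER_CUBIC)
b=cv2.resize(e['img'][110:270,290:450,::-1],None,fx=2.5,fy=2.5,interpolation=cv2.INTER_CUBIC)
cv2.imwrite('pics/c18.png',np.hstack([w,b]))
"
```

```text
t 16.15 tcp [0.6177 0.0399 0.1716] gap 0.427 q [-0.04  0.53 -0.03  1.02  0.   -0.04] F [-0.9  0.3 -2.5]
x [-1.     0.002  0.001] y [0.002 1.    0.   ] z [-1.4e-03  2.0e-04 -1.0e+00] shift [-0.9  0.1 71.1]
turn z -0.1120493357025997
```

View pics/c18.png

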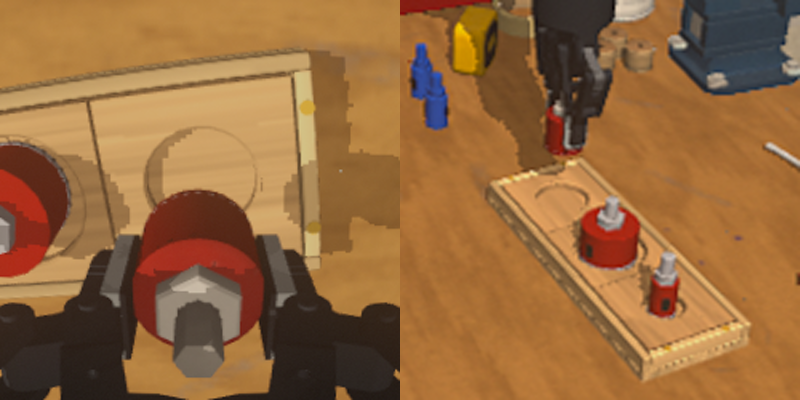

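```bash
python3 -c "
from h import *
from scipy.optimize import least_squares
p=([.6178,.04,.1714],[-.003,-3.14,0])
P=np.array([wback(x/1.6+200,y/1.6+100,.026,*p) for x,y in[(145,172),(258,178),(205,126),(165,140),(243,143)]])
print(least_squares(lambda q:np.hypot(P[:,0]-q[0],P[:,1]-q[1])-.026,[.62,.04]).x)"
```

```text
[0.61729883 0.04072637]
```

Consistent (0.618, 0.040). Descend.

Request:
arm_command:
  rows: [0, 0, 0, 0, 0.4, 20, -1, 0, 0, 0, 0, 0.4, 40, -1, 0, 0, 0, 0, 0.4, 55, -1, 0, 0, 0, 0, 0.4, 63, -1, 0, 0, 0, 0, 0.4, 66, -1, 0, 0, 0, 0, 0.4, 67, -1, 0, 0, 0, 0, 0.4, 67, -1]

```text
t: 16.85
tcp_pos: [0.6193, 0.0402, 0.1057]
eef_rot: [0.003, 3.14, 0.0]
ft_force: [0.1, 0.6, -2.4]
finger_gap: 0.428
```

```bash
python3 -c "
from h import *
from station import *
d=get_image('wrist');e=get_image('side')
togo([.618,.040,.1005],[0.,1.])
w=cv2.resize(d['img'][100:350,200:450,::-1],None,fx=1.6,fy=1.6,interpolation=cv2.INTER_CUBIC)
b=cv2.resize(e['img'][160:260,310:410,::-1],None,fx=4,fy=4,interpolation=cv2.INTER_CUBIC)
cv2.imwrite('pics/c19.png',np.hstack([w,b]))
"
```

```text
t 16.95 tcp [0.6195 0.0402 0.1058] gap 0.424 q [-0.04  0.59 -0.11  0.87  0.   -0.04] F [ 0.1 -0.2 -1.1]
x [-1.     0.002 -0.002] y [0.002 1.    0.   ] z [ 0.0017  0.     -1.    ] shift [ 1.5 -0.2  5.3]
turn z -0.11038038437986525
```

View pics/c19.png

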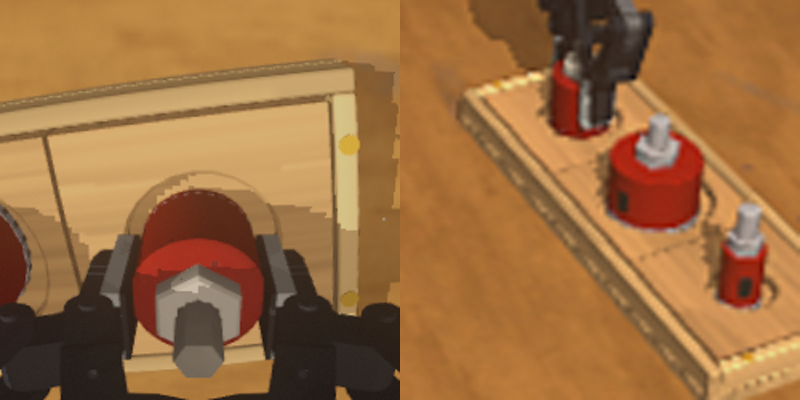

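Request:
arm_command:
  rows: [0, 0, 0, 0.8, 0.3, 2, -1, 0, 0, 0, 0.8, 0.3, 3, -1, 0, 0, 0, 0.8, 0.3, 4, -1, 0, 0, 0, 0.8, 0.3, 4.5, -1, 0, 0, 0, 0.8, 0.3, 4.5, -1]

```text
t: 17.45
tcp_pos: [0.618, 0.0405, 0.1013]
eef_rot: [0.003, 3.141, 0.0]
ft_force: [-2.1, -0.2, 5.0]
finger_gap: 0.429
```

Floor contact (5 N). Release and rise.

Request:
arm_command:
  rows: [0, 0, 0, 0, 0, 0, 0.05, 0, 0, 0, 0, 0, 0, 0.2, 0, 0, 0, 0, 0, 0, 0.3, 0, 0, 0, 0, 0, 0, 0.3, 0, 0, 0, 0, 0, -20, 0.3, 0, 0, 0, 0, 0, -50, 0.3, 0, 0, 0, 0, 0, -90, 0.3, 0, 0, 0, 0, 0, -130, 0.3, 0, 0, 0, 0, 0, -150, 0.3, 0, 0, 0, 0, 0, -150, 0.3, 0, 0, 0, 0, 0, -150, 0.3]

```text
t: 18.55
tcp_pos: [0.6182, 0.0405, 0.2501]
eef_rot: [0.003, 3.141, 0.0]
ft_force: [-0.2, 0.2, -0.9]
finger_gap: 0.651
```

Request:
arm_command:
  rows: [0, 0, 0, 20, 20, 0, 0.3, 0, 0, 0, 40, 50, 0, 0.3, 0, 0, 0, 60, 90, 0, 0.3, 0, 0, 0, 80, 130, 0, 0.3, 0, 0, 0, 100, 170, 0, 0.3, 0, 0, 0, 110, 210, 0, 0.3, 0, 0, 0, 120, 250, 0, 0.3, 0, 0, 0, 120, 280, 0, 0.3, 0, 0, 0, 120, 290, 0, 0.3, 0, 0, 0, 120, 290, 0, 0.3]

```text
t: 19.55
tcp_pos: [0.4977, 0.3313, 0.2484]
eef_rot: [0.0, -3.139, 0.003]
ft_force: [0.0, -0.4, 0.0]
finger_gap: 0.648
```

```bash
python3 -c "
from h import *
from station import *
e=get_image('top')['img'][:,:,::-1];s=get_image('side')['img'][:,:,::-1]
cv2.imwrite('pics/top20.png',e);cv2.imwrite('pics/side20.png',s)
print(state()['t'],state()['ft_force'])
w=cv2.resize(e[125:245,265:455],None,fx=4.2,fy=4.2,interpolation=cv2.INTER_CUBIC)
cv2.imwrite('pics/c20.png',w)
cv2.imwrite('pics/c21.png',cv2.resize(s[150:330,250:450],None,fx=3.3,fy=3.3,interpolation=cv2.INTER_CUBIC))
a=cv2.imread('pics/top0.png');d=cv2.absdiff(a,e).max(2)
for u,v in((275,231),(439,209)): print(d[v-12:v+12,u-13:u+13].max())
"
```

```text
19.65 [0.27684566 0.73923954 0.7154103 ]
14
18
```

View pics/c20.png

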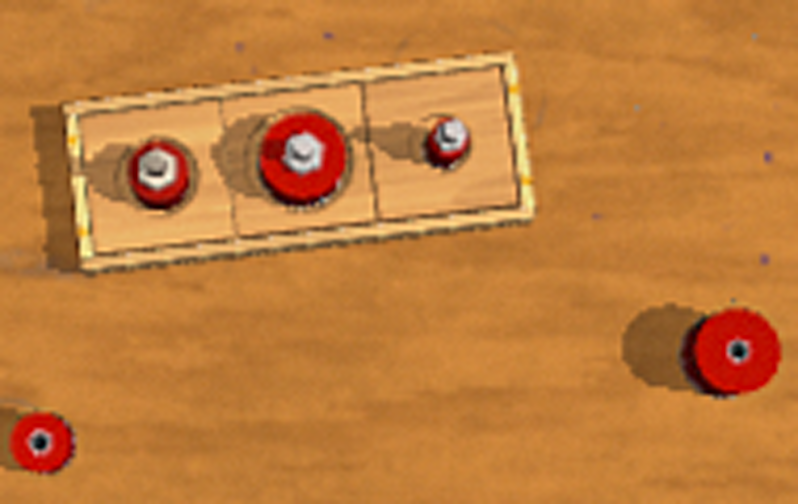

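View pics/c21.png

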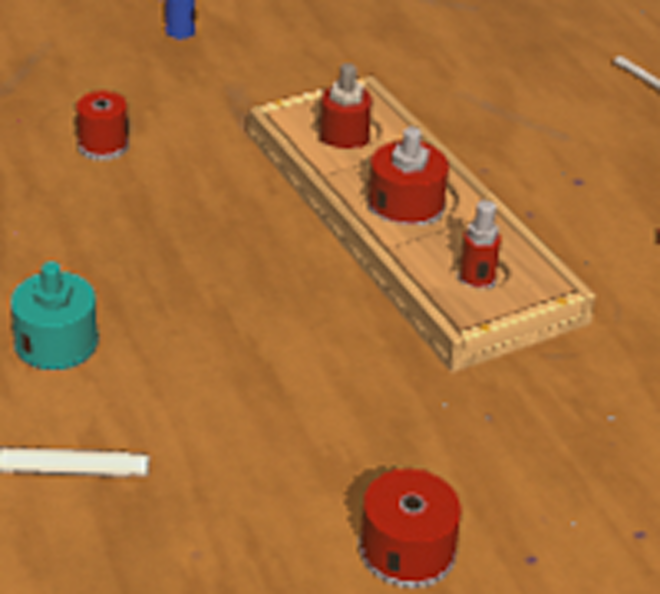

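```bash
python3 -c "
from h import *
for n,x,y,z,t in(('M',159,173,.056,(.618,.040)),('L',303,156,.056,(.629,-.0515)),('S',452,129,.082,(.6408,-.1426))):
  P=back('top',(x+.5)/4.2-.5+265,(y+.5)/4.2-.5+125,z);print(n,P,np.hypot(P[0]-t[0],P[1]-t[1])*1000)
from station import *
job_done()
"
```

```text
M [0.61571446 0.03919388 0.056     ] 2.423537963287039
L [ 0.6270966  -0.05106818  0.056     ] 1.951764489491475
S [ 0.63926753 -0.14127925  0.082     ] 2.023080697120239
the job is handed in; nothing more can be done
```

I picked the three complete red hole saws by their nuts and shanks and set each upright, teeth down, in its own nest. I then moved the gripper clear and handed the job in; the last clock reading was 19.65 s of the 83 s allowed.

- **Placement:** In the last top picture, the saw axes lie about 2.0 mm (small), 2.0 mm (large) and 2.4 mm (medium) from the measured nest centres. The limit is 10 mm.
- **Upright and on the floor:** In the last top and side pictures all three look upright. Each lowering ended in a light floor contact of 4 to 5 N, at the height expected for the nest floor.
- **Bare cups:** The top picture shows no change around either bare cup since the start.
- **Disagreements:** The side camera read about 2 to 3 mm off the top camera in y, so I went by the top and wrist cameras. A wrist picture of the small saw, taken with a noisy pose reading, put it about 3 mm from its nest centre. No check failed.

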